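Load the snack-tin lane on the game-room counter and pin its gate

TASK

Load the snack-tin lane on the game-room counter: swing its gate open and, through the open mouth, push every flat-topped snack tin standing on the counter, one by one, upright and sliding on the counter (not dropped in over the rails), so that they stand in single file, touching, packed against the end stop. Then close the gate fully, take the headed pin from its wooden stand and push it down through the fork and the gate's lug until its head sits on the fork. Leave the other things on the counter where they are.

Things in the scene. Friction and masses are not known exactly. Their poses are not given: they have to be found in the camera images.
- lane: Fixed aluminium tin lane: two rails (63 mm apart inside, 10 mm thick, 30 mm high, rounded front ends) and an end stop as high; no floor, open above: tins slide on the counter. Origin on the counter, middle of the mouth (rails' front ends); +x runs into the lane along its middle line, +y left, z up. Rails run from x = 0 to the stop's inner face at x = 238 mm: room for four tins.
- lane_stop (a point): Middle of the stop's inner face, on the counter: lane x = 238 mm, y = 0.
- gate (a joint): Steel gate at the mouth, on an upright hinge. 0 rad = fully closed on its stop, lug hole in line with the fork's; grows as the free end swings outward (to lane -x), to 1.9. At angle a it points along lane (-sin a, -cos a). Starts at 0.3 to 0.9, blocking the mouth; clear from about 1.5. Stays where left: friction 0.06 N m, about 1 N at the knob.
- gate_hinge (a point): Foot of the hinge axis, on the counter at lane x = -15, y = +49 mm. Hinge post 16 mm thick, 52 mm high. Gate bar 8 mm thick at heights 30 to 48 mm; at its end, 103 mm from the hinge, a flat lug 28 x 30 x 8 mm at heights 36 to 44 mm with an upright 12 mm hole.
- gate_knob (a point): Centre of the top of the gate's upright black round knob: 16 mm diameter, 30 mm high (heights 48 to 78 mm), 55 mm from the hinge along the gate.
- fork_hole (a point): Centre of the mouth of the upper hole of the steel fork, on top of it, 54 mm above the counter (lane x = -15, y = -54 mm); axes as the lane's. The fork: two 30 x 30 x 8 mm plates with 12 mm holes, at heights 26-34 and 46-54 mm, and a 12 mm back wall at lane y = -69 to -81 mm.
- stand: Fixed small wooden block, 44 x 44 x 45 mm high, with a through hole in which the pin stands at the start. Origin under its centre on the counter.
- pin: Loose steel headed pin, 70 g: shank 10 mm diameter and 40 mm long with a tapered tip, round head 22 mm diameter and 28 mm high. Origin at the tip of the shank, z towards the head: head from z = 40 to 68 mm. At the start upright in the stand, head resting on it (head at heights 45 to 73 mm). Fully home in the fork its origin is 14 mm above the counter.
- tin0: Plain round aluminium snack tin, full, about 0.12 kg, 56 mm diameter, 46 mm high, flat lid with a pull ring, standing on the counter. Origin at the centre of its underside, z up. Two to four of the four tins are present.
- tin1: Plain round aluminium snack tin, full, about 0.12 kg, 56 mm diameter, 46 mm high, flat lid with a pull ring, standing on the counter. Origin at the centre of its underside, z up. Two to four of the four tins are present.
- tin2: Plain round aluminium snack tin, full, about 0.12 kg, 56 mm diameter, 46 mm high, flat lid with a pull ring, standing on the counter. Origin at the centre of its underside, z up. Two to four of the four tins are present.
- tin3: Plain round aluminium snack tin, full, about 0.12 kg, 56 mm diameter, 46 mm high, flat lid with a pull ring, standing on the counter. Origin at the centre of its underside, z up. Two to four of the four tins are present.
- chalk_a: Bystander: loose 22 mm cube of cue chalk, among the tins. Origin under its centre.
- chalk_b: Bystander: loose 22 mm cube of cue chalk beyond the lane. Origin under its centre.
- tumbler: Bystander: drinking glass, 72 mm diameter, 95 mm high. Origin under its centre.
- mug: Bystander: white mug, 80 mm diameter, 90 mm high, with a handle. Origin under its centre.
- coasters: Bystander: stack of cork coasters, 90 mm diameter, 18 mm high. Origin under its centre.
- remote: Bystander: remote control, 45 x 150 x 18 mm. Origin under its centre.
- bowl: Bystander: wooden snack bowl, 120 mm diameter, 50 mm high. Origin under its centre.
- bottle: Bystander: tall green bottle, 60 mm diameter, 220 mm high. Origin under its centre.

How it is judged:
By the outcome, as a careful person would: the job done as asked, in the order asked, and still so for the second after the job is handed in, with the robot touching nothing.
Of tin0, tin1, tin2, tin3 only 2 to 4 are there at a start; the rules pass over those that are not, and their reading is None.
At some moment in a run one of tin0, tin1, tin2, tin3 may be knocked a few centimetres aside while the robot is not near it.
It also fails if it takes over 210 s, if anything falls off the work surface, if the arm or the gripper's body presses on something with over 40 N, if the wrist force passes 120 N, or if a joint passes its speed limit or range.

ROBOT

A 6-joint arm with a two-finger parallel gripper is mounted at the origin on the work surface. World frame = base frame: x ahead of the robot, y to its left, z up, the work surface at z = 0. Lengths are in m, angles in degrees, forces in N, time in s.
With the tool pointing down it reaches from about 0.25 to 0.725 m from the base axis. Payload 9.7 kg.
Tool frame: the origin (TCP) lies at the very end of the fingers, on their centre line; the grasp point (between the pads) lies tcp_to_grasp behind it (tcp_to_grasp is the distance from the TCP to the grasp point, in m); z points along the fingers, y is the direction in which the jaws open and shut (so a half turn about z gives the same grasp; the last joint's range is limited). The gripper opens to 85 mm and grips with 20 to 120 N. Pads are 22 mm wide; open, the fingers measure 114 mm over their backs; the gripper's body (76 mm by 85 mm) begins 54 mm behind the grasp point. The pads swing forward as they close: fully open they stand 13 mm farther back than shut.
Start: joints at [-68.411, 4.979, 10.078, 95.1, 0, 90], TCP at [0.202, -0.511, 0.231] pointing down, gripper open.
Joint ranges: [-179.16, 179.16], [-48.56, 103.87], [-65.8, 70.77], [-126.05, 130.52], [-82.76, 87.17], [-180, 180]. Speed limits (degrees/s): [127.2, 127.2, 147.25, 180, 180, 180].

INTERFACE

Orientations are given as [roll, pitch, yaw] about the fixed x, y, z axes, in that order (R = Rz(yaw) Ry(pitch) Rx(roll)).
In Python, from workcell import * gives the robot as it stands. The module is installed in compiled form; this text tells all that it offers.
- The arm moves only by the shell command python3 -m pendant 'ROWS' [FORCE]. ROWS is JSON, a list of rows, each a list of 3 entries, a list of its own where there are three numbers: the opening in per cent of the stroke, from 0 (shut) to 100 (fully open), then the shift along the world's x, y, z in mm, then the turn, a rotation vector about the world's x, y, z in degrees. A call has 1 to 20 rows; each row is the pose to reach, as a shift and turn from the pose measured when the call began; what a row does not reach only later rows make up. A row lasts 1/8 s, in which the tool goes at most 62.5 mm and 10.7 degrees, less where a joint would pass 70% of its speed; a pose out of reach is approached as far as the arm can. A call with a gripper value outside its range is refused whole. The fingers move at their own pace and stop on an object; FORCE is the grip in N (left out, the last holds). Time passes only in rows, so rows that repeat a pose let the fingers close. It gives the time, the measured TCP pose, the force and the opening at its end, in the units of the state.
- get_obs(): the state, without advancing time (a new reading comes with each control period).
- camera(name): name is "scene" or "top" or "wrist"; returns a dict with "img" (384x512x3 uint8, red, green, blue), "fx", "fy", "cx", "cy" (pixels), "k1" (the pictures are not rectified: a ray, as slopes to the right and down, at radius r is drawn at 1 + k1 r^2 times it, then the intrinsics apply), "cam_to_world" (4x4, takes a point from camera to world coordinates); the wrist camera has in their place "T_tool_cam" (4x4, takes a point from camera to tool coordinates, whose origin is the TCP and whose axes are the flange's). Camera axes: x right, y down, z forward; pixel columns grow to the right and rows downward; lengths in m; the calibration is good to about 2 mm. A picture is of the moment at which its call begins: read the wrist's pose just before it. There is no depth.
- job_done(): hands the job in, once; it reports no verdict.
Trained networks look in a picture, given as the dict that the camera call returned (one of the last four; its "shot" number tells which), for a name from the list of things; names that differ only in an ending like _2 or _b are one class to them, and where a whole thing is asked for, a point or a joint stands for the part that bears it (a point fixed in the world has none). Each returns a list of dicts, best first, with "confidence" (0 to 1); they miss things now and then, are a little off and sometimes report something else, mostly with a low value. They report only what shows in the picture. A call takes as long as a camera call.
- regions_of(picture, label): "region" (384x512 bool, what is visible of it).
- pinpoint(picture, label): "position" ([x, y, z] in m, in world coordinates, good to about 4 mm: a listed point, or the origin of a listed thing).
The state is a dict: "time": time; "q": joint angles; "qd": joint speeds; "joint_efforts": joint torques, N m; "ee_pos": TCP position; "tcp_rot": TCP orientation; "wrist_force": force on the tool from outside, world axes, zero at the start; "torque": the same for the moment, N m; "opening": finger opening in m.
Only numpy, scipy, OpenCV 4.12 (cv2) and the standard library are available. Lean on these libraries where they do the work, as an engineer would, in place of code of your own. Each camera call takes 0.05 s, during which the arm holds its last target. There are 200 camera calls.

## Working session

There is one attempt and no reset: what is moved stays moved. The work goes in short steps, Python scripts to look and compute and a shell command to move; the robot and the scene stay as the last step left them, time stands still between calls to the robot, and variables do not carry over. Pictures are saved under pics/ and viewed, about 12 in all and at most 16, crops included, and the job is handed in when it is done.

```bash
mkdir -p pics
cat > h.py <<'E'
from workcell import *
import numpy as np, cv2
def save(c,n,crop=None,s=1):
    im=c["img"][:,:,::-1]
    if crop: im=im[crop[1]:crop[3],crop[0]:crop[2]]
    cv2.imwrite("pics/"+n,cv2.resize(im,None,fx=s,fy=s,interpolation=cv2.INTER_CUBIC))
def ray(c,u,v):
    xd=(u-c["cx"])/c["fx"];yd=(v-c["cy"])/c["fy"];x,y=xd,yd
    for _ in range(20):
        f=1+c["k1"]*(x*x+y*y);x,y=xd/f,yd/f
    return np.array([x,y,1.])
def pix2z(c,u,v,z,T=None):
    T=np.array(c["cam_to_world"]) if T is None else T
    d=T[:3,:3]@ray(c,u,v);o=T[:3,3]
    return o+d*(z-o[2])/d[2]
def proj(c,p,T=None):
    T=np.array(c["cam_to_world"]) if T is None else T
    q=T[:3,:3].T@(np.array(p)-T[:3,3]);x,y=q[0]/q[2],q[1]/q[2];f=1+c["k1"]*(x*x+y*y)
    return c["cx"]+c["fx"]*x*f,c["cy"]+c["fy"]*y*f
E
python3 - <<'E'
from h import *
o=get_obs();print(o)
for n in ["top","scene"]:
    c=camera(n);save(c,n+"0.png",s=1.5)
    print(n,np.round(c["cam_to_world"],3).tolist(),c["fx"],c["k1"])
    for l in "lane lane_stop gate_hinge gate_knob fork_hole stand pin tin0 chalk_a tumbler mug coasters remote bowl bottle".split():
        print(l,[(np.round(r["position"],3).tolist(),round(r["confidence"],2)) for r in pinpoint(c,l)])
E
```

```text
{'time': 0.0, 'q': array([-6.84139830e+01,  5.01179048e+00,  1.00332688e+01,  9.50981295e+01,
        9.31136754e-04,  9.00006747e+01]), 'qd': array([-0.09461992, -0.13250713,  0.00579844, -0.055358  , -0.04079126,
       -0.00231831]), 'joint_efforts': array([-1.72982192e-03, -5.20392501e+01,  4.64798784e+01,  1.66348089e-02,
       -5.12497513e-05, -1.74870627e-05]), 'ee_pos': array([ 0.20226521, -0.51121549,  0.23056582]), 'tcp_rot': array([-1.79923349e+02, -9.30233248e-04,  2.15853410e+01]), 'wrist_force': array([ 0.57038601, -0.08600748, -0.35204918]), 'torque': array([0.02684202, 0.05903485, 0.00059458]), 'opening': 0.08539958617496561}
top [[-0.007, -0.988, 0.157, 0.446], [-1.0, 0.01, 0.021, -0.027], [-0.023, -0.157, -0.987, 1.145], [0.0, 0.0, 0.0, 1.0]] 372.7118399534111 -0.07019844069076595
lane [([0.567, -0.051, -0.002], 0.67)]
lane_stop [([0.549, -0.291, 0.001], 0.81)]
gate_hinge [([0.614, -0.041, -0.002], 0.91), ([0.48, 0.427, -0.001], 0.68), ([0.64, 0.199, -0.001], 0.45), ([0.78, 0.174, 0.001], 0.32)]
gate_knob [([0.573, -0.002, 0.077], 0.65)]
fork_hole [([0.512, -0.031,
[... 1135 characters left out ...]
 0.001], 0.3)]
tin0 [([0.479, 0.17, -0.006], 0.95), ([0.589, 0.344, 0.003], 0.84), ([0.459, 0.303, 0.002], 0.77), ([0.633, 0.203, 0.001], 0.75)]
chalk_a [([0.697, -0.427, -0.001], 0.72), ([0.529, 0.227, 0.001], 0.63), ([0.72, -0.054, 0.004], 0.6), ([0.555, -0.284, 0.002], 0.39)]
tumbler [([0.781, 0.176, 0.001], 0.71), ([0.477, 0.17, -0.004], 0.44), ([0.719, -0.056, 0.004], 0.44)]
mug [([0.769, 0.298, 0.002], 0.59)]
coasters [([0.483, 0.427, -0.001], 0.93), ([0.526, 0.228, -0.001], 0.63)]
remote [([0.462, -0.432, -0.0], 0.72), ([0.458, 0.298, 0.001], 0.58), ([0.526, 0.228, 0.003], 0.22)]
bowl [([0.694, -0.428, 0.0], 0.76), ([0.785, 0.177, 0.001], 0.25)]
bottle [([0.767, -0.208, 0.004], 0.96)]
```

View pics/top0.png

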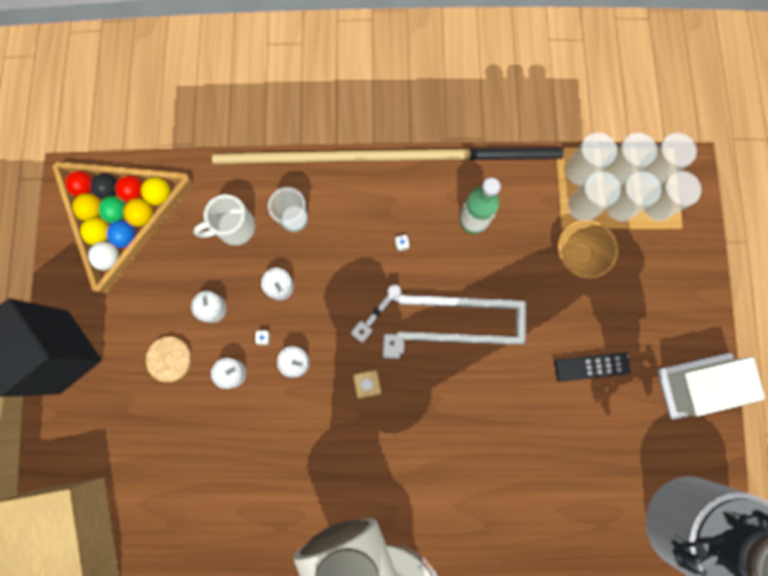

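View pics/scene0.png

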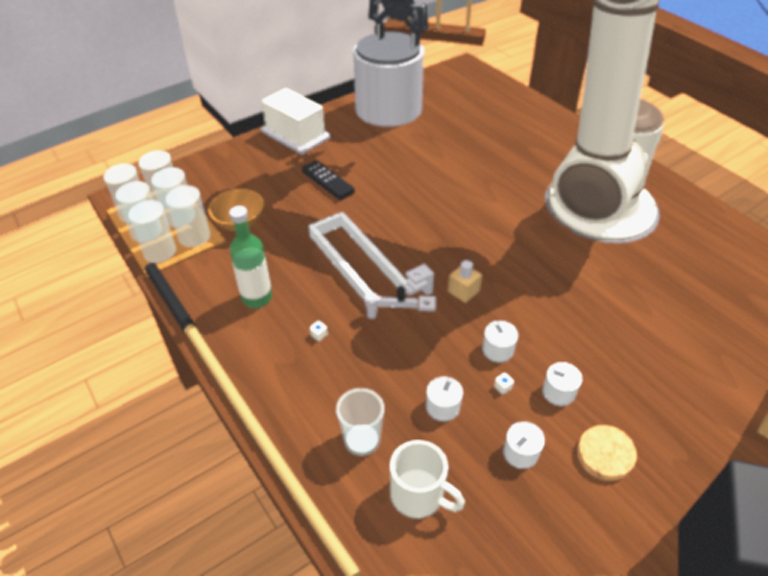

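The top view shows four tins at (208,306), (277,283), (229,373) and (293,362), in 1.5x pixels. The chalk sits among them at (262,338), the gate is ajar at (375,312), the pin stand is at (367,384), and the lane runs right from (395,320). I'll move above the gate and measure there.

```bash
python3 -m pendant '[[100,[369,509,30],[0,0,-25]],[100,[369,509,30],[0,0,-25]],[100,[369,509,30],[0,0,-25]],[100,[369,509,30],[0,0,-25]],[100,[369,509,30],[0,0,-25]],[100,[369,509,30],[0,0,-25]],[100,[369,509,30],[0,0,-25]],[100,[369,509,30],[0,0,-25]],[100,[369,509,30],[0,0,-25]],[100,[369,509,30],[0,0,-25]],[100,[369,509,30],[0,0,-25]],[100,[369,509,30],[0,0,-25]],[100,[369,509,30],[0,0,-25]],[100,[369,509,30],[0,0,-25]],[100,[369,509,30],[0,0,-25]],[100,[369,509,30],[0,0,-25]]]' 20
cat >> h.py <<'E'
from scipy.spatial.transform import Rotation as R
def wrist():
    o=get_obs();c=camera("wrist")
    T=np.eye(4);T[:3,:3]=R.from_euler("xyz",o["tcp_rot"],degrees=True).as_matrix();T[:3,3]=o["ee_pos"]
    return c,T@np.array(c["T_tool_cam"])
E
python3 - <<'E'
from h import *
import workcell
print([ (k,getattr(workcell,k)) for k in dir(workcell) if 'grasp' in k])
c,T=wrist();save(c,"w1.png",s=1.5);print(np.round(c["T_tool_cam"],3).tolist(),np.round(T,3).tolist(),c["fx"])
for l in "lane lane_stop gate_hinge gate_knob fork_hole stand pin tin0 chalk_a".split():
    print(l,[(np.round(r["position"],3).tolist(),round(r["confidence"],2)) for r in pinpoint(c,l)])
E
```

```text
time: 3.6
ee_pos: [0.5706, -0.0178, 0.2615]
tcp_rot: [-179.4, -0.0, -2.1]
wrist_force: [0.2, 0.6, -0.3]
opening: 0.0858
[('tcp_to_grasp', 0.0187)]
[[-0.001, -0.962, -0.275, 0.07], [1.0, -0.001, 0.0, -0.0], [-0.0, -0.275, 0.962, -0.142], [0.0, 0.0, 0.0, 1.0]] [[-0.037, -0.961, -0.274, 0.641], [-0.999, 0.033, 0.021, -0.022], [-0.011, 0.274, -0.962, 0.403], [0.0, 0.0, 0.0, 1.0]] 339.8654953433727
lane []
lane_stop [([0.554, -0.286, 0.0], 0.79)]
gate_hinge [([0.618, -0.035, -0.005], 0.95)]
gate_knob [([0.569, -0.005, 0.079], 0.94)]
fork_hole [([0.51, -0.031, 0.052], 0.8), ([0.477, 0.167, -0.003], 0.28)]
stand [([0.434, 0.018, -0.003], 0.68)]
pin [([0.434, 0.02, 0.004], 0.83), ([0.616, -0.035, -0.005], 0.33)]
tin0 [([0.634, 0.2, 0.002], 0.92), ([0.477, 0.167, -0.003], 0.85), ([0.458, 0.296, -0.001], 0.7)]
chalk_a [([0.72, -0.055, -0.002], 0.73)]
```

View pics/w1.png

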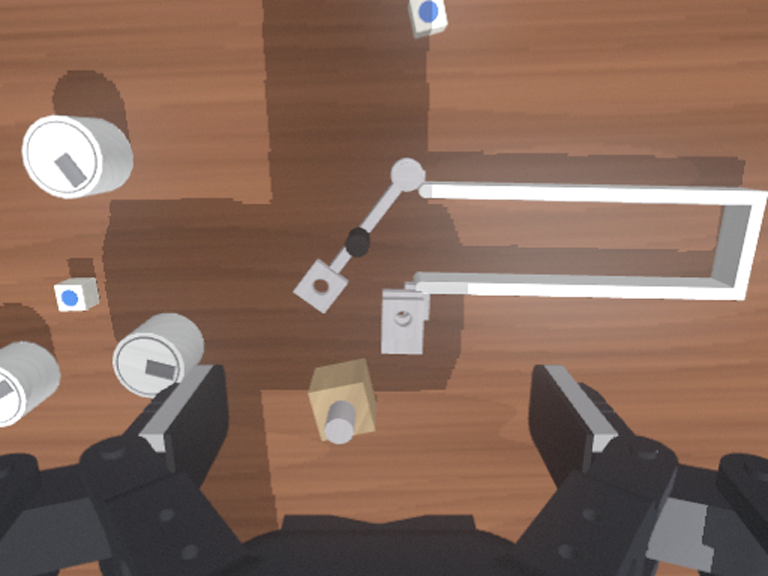

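The wrist view shows the post top at (407,173), the knob at (357,240), the lug hole at (321,286), the fork hole at (403,318), the pin head at (340,425), and the lane rails to the right.

Run:
```python
from h import *
o=get_obs();print(o["ee_pos"],o["tcp_rot"],np.round(o["qd"],1))
c,T=wrist()
g=cv2.cvtColor(c["img"],cv2.COLOR_RGB2GRAY)
for n,u,v,z in [("post",407,173,.052),("fork",403,317,.054),("knob",357,237,.078),("pinhead",340,429,.073),("lughole",321,286,.044),("railL0",428,197,.03),("railL1",722,205,.03),("railLout0",428,183,.03),("railLout1",764,193,.03),("railRin0",418,273,.03),("railRin1",715,282,.03),("railRo1",742,299,.03),("railRo0",435,293,.03)]:
    print(n,np.round(pix2z(c,u/1.5,v/1.5,z,T),4))
```

```text
[ 0.57082605 -0.01744132  0.26124783] [-1.79352442e+02  1.12128256e-02 -2.01690215e+00] [ 0.1  0.   0.1 -0.   0.1  0. ]
post [ 0.6172 -0.0364  0.052 ]
fork [ 0.515  -0.0313  0.054 ]
knob [ 0.5795 -0.0022  0.078 ]
pinhead [0.4361 0.0174 0.073 ]
lughole [0.5375 0.028  0.044 ]
railL0 [ 0.5981 -0.0522  0.03  ]
railL1 [ 0.5851 -0.2659  0.03  ]
railLout0 [ 0.6081 -0.0523  0.03  ]
railLout1 [ 0.5928 -0.295   0.03  ]
railRin0 [ 0.5412 -0.0441  0.03  ]
railRin1 [ 0.5267 -0.2692  0.03  ]
railRo1 [ 0.5124 -0.2918  0.03  ]
railRo0 [ 0.525  -0.0569  0.03  ]
```

```bash
python3 -m pendant '[[100,[2,15,-50],[0,0,-1.5]],[100,[2,15,-100],[0,0,-1.5]],[100,[2,15,-150],[0,0,-1.5]],[100,[2,15,-180],[0,0,-1.5]],[100,[2,15,-204],[0,0,-1.5]],[100,[2,15,-204],[0,0,-1.5]],[100,[2,15,-204],[0,0,-1.5]],[100,[2,15,-204],[0,0,-1.5]],[0,[2,15,-204],[0,0,-1.5]],[0,[2,15,-204],[0,0,-1.5]],[0,[2,15,-204],[0,0,-1.5]],[0,[2,15,-204],[0,0,-1.5]],[0,[2,15,-204],[0,0,-1.5]],[0,[2,15,-204],[0,0,-1.5]],[0,[2,15,-204],[0,0,-1.5]],[0,[2,15,-204],[0,0,-1.5]]]' 20
python3 - <<'E'
import numpy as np
H=np.array([.6168,-.0364]);xl=np.array([-.061,-.998]);yl=np.array([.998,-.061])
for a in np.arange(0,1.86,.1): print(round(a,2),np.round((H+.055*(-np.sin(a)*xl-np.cos(a)*yl))*1000,1))
E
```

```text
time: 6.15
ee_pos: [0.5718, -0.0162, 0.0573]
tcp_rot: [-178.7, 0.1, -2.2]
wrist_force: [-3.7, 3.7, 2.4]
opening: 0.0151
0.0 [561.9 -33. ]
0.1 [562.5 -27.6]
0.2 [563.7 -22.2]
0.3 [565.4 -17. ]
0.4 [567.5 -11.9]
0.5 [570.2  -7.1]
0.6 [573.4  -2.6]
0.7 [577.    1.5]
0.8 [581.    5.3]
0.9 [585.3   8.7]
1.0 [590.   11.6]
1.1 [594.9  14. ]
1.2 [600.  16.]
1.3 [605.3  17.4]
1.4 [610.8  18.3]
1.5 [616.3  18.6]
1.6 [621.8  18.4]
1.7 [627.2  17.6]
1.8 [632.5  16.3]
```

```bash
python3 -m pendant '[[0,[0,20,0],[0,0,0]],[0,[2,27,0],[0,0,0]],[0,[8,33,0],[0,0,0]],[0,[14,39,0],[0,0,0]],[0,[21,43,0],[0,0,0]],[0,[28,46,0],[0,0,0]],[0,[36,48,0],[0,0,0]],[0,[44,49,0],[0,0,0]],[0,[52,48,0],[0,0,0]],[0,[60,46,0],[0,0,0]],[0,[60,46,0],[0,0,0]],[0,[60,46,0],[0,0,0]]]' 20
python3 -c "
from h import *
o=get_obs();print(o['q'],o['ee_pos'],o['tcp_rot'])"
```

```text
time: 7.65
ee_pos: [0.6336, 0.0175, 0.0578]
tcp_rot: [-177.0, -0.1, 0.3]
wrist_force: [6.6, 39.4, -0.8]
opening: 0.0142
[  0.23467312  16.35969305   3.93719567  77.45575166   2.98779145
 179.97237315] [0.63359295 0.01745032 0.05783071] [-1.77012268e+02 -1.23190953e-01  2.62262482e-01]
```

Joint 6 had hit its 180° limit, which explains the shortfalls in y and yaw. I'll release the knob, lift, and use the other half-turn.

```bash
python3 -m pendant '[[0,[0,0,0],[0,0,0]],[40,[0,0,0],[0,0,0]],[40,[0,0,0],[0,0,0]],[40,[0,0,0],[0,0,0]],[40,[0,0,50],[0,0,0]],[40,[0,0,100],[0,0,0]],[40,[0,0,150],[0,0,0]],[40,[0,0,200],[0,0,0]],[40,[0,0,200],[0,0,10]],[40,[0,0,200],[0,0,20]],[40,[0,0,200],[0,0,30]],[40,[0,0,200],[0,0,40]],[40,[0,0,200],[0,0,50]],[40,[0,0,200],[0,0,60]],[40,[0,0,200],[0,0,70]],[40,[0,0,200],[0,0,80]],[40,[0,0,200],[0,0,90]],[40,[0,0,200],[0,0,90]]]' 20
python3 - <<'E'
from h import *
o=get_obs();print(o['q'],o['ee_pos'],o['tcp_rot'])
A=R.from_euler("xyz",o["tcp_rot"],degrees=True)
print((R.from_euler("xyz",[180,0,176.5],degrees=True)*A.inv()).as_rotvec(degrees=True))
E
```

```text
time: 9.9
ee_pos: [0.6337, 0.0173, 0.2578]
tcp_rot: [-177.0, -0.1, 90.2]
wrist_force: [0.7, 0.3, 0.5]
opening: 0.0345
[  1.47882871  21.53014724  32.6780459  104.12624772   0.19135106
  91.28791622] [0.63366267 0.01731087 0.25779362] [-1.77018096e+02 -1.24131383e-01  9.01827071e+01]
[ 2.15432666 -2.48192883 86.29293951]
```

```bash
python3 -m pendant '[[100,[-15,20,0],[0.3,-0.3,10]],[100,[-30,40,0],[0.5,-0.6,20]],[100,[-45,60,0],[0.8,-0.9,30]],[100,[-60,80,0],[1,-1.2,40]],[100,[-75,100,0],[1.3,-1.5,50]],[100,[-90,115,0],[1.6,-1.8,60]],[100,[-104,133,0],[1.8,-2.1,70]],[100,[-104,133,0],[2,-2.3,80]],[100,[-104,133,0],[2.15,-2.48,86.3]],[100,[-104,133,0],[2.15,-2.48,86.3]],[100,[-104,133,0],[2.15,-2.48,86.3]]]' 20
cat >> h.py <<'E'
def tins(c,T,label="tin0",z=.046):
    "centre of each tin from the centroid of its visible lid-ish blob and pinpoint"
    return [(np.round(r["position"],3).tolist(),round(r["confidence"],2)) for r in pinpoint(c,label)]
E
python3 - <<'E'
from h import *
o=get_obs();print(o['ee_pos'],o['tcp_rot'])
c,T=wrist();save(c,"w2.png",s=1.5)
for l in ["tin0","chalk_a","gate_knob","gate_hinge"]: print(l,tins(c,T,l))
E
```

```text
time: 11.28
ee_pos: [0.5297, 0.1502, 0.2578]
tcp_rot: [-180.0, 0.0, 176.2]
wrist_force: [-0.1, 0.6, 0.4]
opening: 0.0857
[0.5297226  0.15016202 0.25781118] [-1.79997725e+02  2.19331115e-03  1.76246226e+02]
tin0 [([0.588, 0.34, -0.004], 0.97), ([0.636, 0.2, 0.0], 0.91), ([0.457, 0.296, -0.002], 0.87), ([0.479, 0.168, -0.004], 0.63), ([0.434, 0.019, 0.005], 0.56)]
chalk_a [([0.526, 0.228, -0.002], 0.69), ([0.455, 0.296, -0.003], 0.35), ([0.434, 0.018, -0.003], 0.19)]
gate_knob [([0.62, 0.017, 0.077], 0.77), ([0.765, 0.3, -0.001], 0.56)]
gate_hinge [([0.614, -0.035, -0.006], 0.77)]
```

View pics/w2.png

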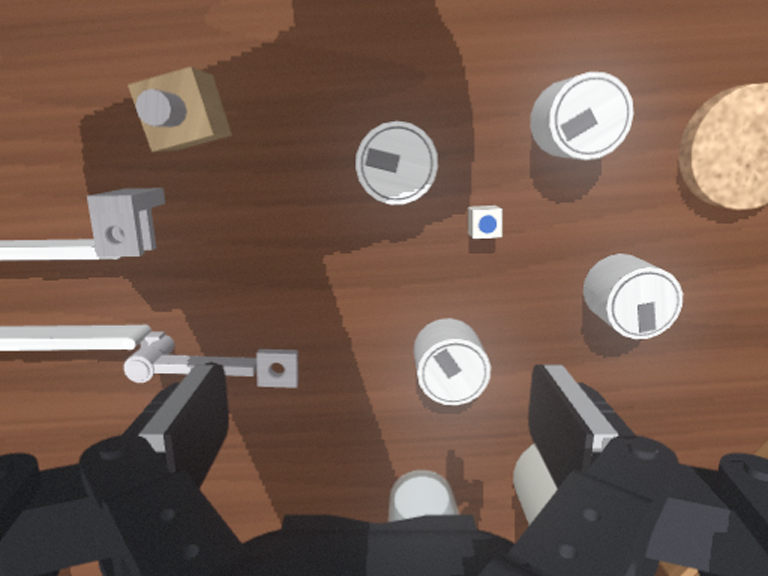

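The gate is open at about 1.6 rad (lug at (277,369)). All four tin lids show, with chalk at (486,223). Next I'll compute the lid centres.

Run:
```python
from h import *
c,T=wrist()
for n,u,v,z in [("tA",397,162,.046),("tB",453,363,.046),("tC",592,116,.046),("tD",645,298,.046),("fork",117,234,.054),("post",138,369,.052),("lug",277,370,.044),("pin",154,108,.073)]:
    print(n,np.round(pix2z(c,u/1.5,v/1.5,z,T),4))
```

```text
tA [0.4775 0.1663 0.046 ]
tB [0.6278 0.2007 0.046 ]
tC [0.4559 0.2966 0.046 ]
tD [0.5852 0.3417 0.046 ]
fork [ 0.513  -0.0287  0.054 ]
post [ 0.6152 -0.0348  0.052 ]
lug [0.6261 0.0669 0.044 ]
pin [0.4348 0.0195 0.073 ]
```

```bash
python3 -m pendant '[[100,[-52,17,-60],[0,0,0.3]],[100,[-52,17,-120],[0,0,0.3]],[100,[-52,17,-180],[0,0,0.3]],[100,[-52,17,-225],[0,0,0.3]],[100,[-52,17,-243],[0,0,0.3]],[100,[-52,17,-243],[0,0,0.3]],[100,[-52,17,-243],[0,0,0.3]],[20,[-52,17,-243],[0,0,0.3]],[20,[-52,17,-243],[0,0,0.3]],[20,[-52,17,-243],[0,0,0.3]],[20,[-52,17,-243],[0,0,0.3]],[20,[-52,17,-243],[0,0,0.3]],[20,[-52,17,-243],[0,0,0.3]]]' 20
```

```text
time: 13.2
ee_pos: [0.4785, 0.1675, 0.0162]
tcp_rot: [180.0, 0.1, 176.7]
wrist_force: [-0.2, -1.0, 6.4]
opening: 0.0557
```

```bash
python3 -m pendant '[[20,[7,-22,0],[0,0,0]],[20,[27,-47,0],[0,0,0]],[20,[45,-60,0],[0,0,0]],[20,[65,-72,0],[0,0,0]],[20,[85,-85,0],[0,0,0]],[20,[95,-100,0],[0,0,0]],[20,[95,-117,0],[0,0,0]],[20,[94,-135,0],[0,0,0]],[20,[93,-153,0],[0,0,0]],[20,[92,-171,0],[0,0,0]],[20,[90.5,-189,0],[0,0,0]],[20,[89.5,-207,0],[0,0,0]],[20,[88.5,-220,0],[0,0,0]],[20,[87.5,-233,0],[0,0,0]],[20,[86.5,-245,0],[0,0,0]],[20,[86,-255,0],[0,0,0]],[20,[86,-255,0],[0,0,0]]]' 20
```

```text
time: 15.32
ee_pos: [0.5645, -0.0885, 0.0162]
tcp_rot: [-180.0, 0.1, 176.7]
wrist_force: [0.1, -1.1, 2.1]
opening: 0.0556
```

```bash
python3 -m pendant '[[20,[-1,-20,0],[0,0,0]],[20,[-2.5,-40,0],[0,0,0]],[20,[-3.5,-60,0],[0,0,0]],[20,[-5,-80,0],[0,0,0]],[20,[-6,-100,0],[0,0,0]],[20,[-6,-100,0],[0,0,0]],[85,[-6,-100,0],[0,0,0]],[85,[-6,-100,0],[0,0,0]],[85,[-6,-100,0],[0,0,0]],[85,[-6,-100,50],[0,0,0]],[50,[-6,-100,80],[0,0,0]],[0,[-3,-75,80],[0,0,0]],[0,[-3,-43,80],[0,0,0]],[0,[-3,-43,80],[0,0,0]],[0,[-3,-43,60],[0,0,0]],[0,[-3,-43,30],[0,0,0]],[0,[-3,-43,4],[0,0,0]],[0,[-3,-43,4],[0,0,0]]]' 20
python3 - <<'E'
from h import *
c,T=wrist();save(c,"w3.png",s=1.5);print(get_obs()['ee_pos'])
for l in ["tin0","lane_stop"]: print(l,tins(c,T,l))
E
```

```text
time: 17.58
ee_pos: [0.5601, -0.1316, 0.0182]
tcp_rot: [180.0, -0.1, 176.7]
wrist_force: [0.8, -0.4, 0.5]
opening: 0.0002
[ 0.56103082 -0.13175526  0.0199255 ]
tin0 [([0.557, -0.188, -0.001], 0.81)]
lane_stop []
```

View pics/w3.png

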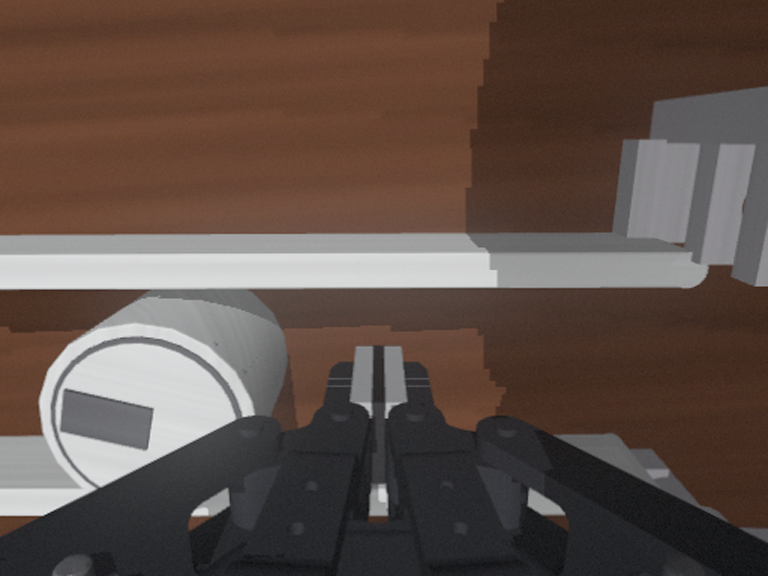

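The tin stands in the lane at left, with the shut fingers behind it at (378,380). I'll push to the stop while watching the force.

```bash
python3 -m pendant '[[0,[-0.5,-12,0],[0,0,0]],[0,[-1.5,-27,0],[0,0,0]],[0,[-2,-42,0],[0,0,0]],[0,[-3,-55,0],[0,0,0]],[0,[-4,-66,0],[0,0,0]],[0,[-4.5,-74,0],[0,0,0]],[0,[-5,-80,0],[0,0,0]],[0,[-5,-80,0],[0,0,0]]]' 20
python3 -m pendant '[[0,[0,-2,0],[0,0,0]],[0,[0,-4,0],[0,0,0]],[0,[0,-5,0],[0,0,0]]]'
python3 - <<'E'
from h import *
c=camera("top");
for l in ["tin0"]: print(l,tins(c,0,l))
c,T=wrist()
for l in ["tin0","lane_stop"]: print(l,tins(c,T,l))
E
```

```text
time: 18.73
ee_pos: [0.557, -0.2124, 0.0213]
tcp_rot: [-179.9, 0.2, 176.7]
wrist_force: [0.4, 0.1, 0.5]
opening: -0.0001
time: 19.1
ee_pos: [0.557, -0.2172, 0.0213]
tcp_rot: [-179.9, 0.2, 176.7]
wrist_force: [-0.1, 4.4, 1.6]
opening: 0.0001
tin0 [([0.589, 0.343, 0.003], 0.82), ([0.456, 0.297, 0.005], 0.59), ([0.643, 0.2, -0.004], 0.58), ([0.696, -0.426, -0.0], 0.41)]
tin0 [([0.551, -0.258, 0.0], 0.6)]
lane_stop []
```

```bash
python3 -m pendant '[[0,[0,5,10],[0,0,0]],[50,[0,5,60],[0,0,0]],[100,[0,5,120],[0,0,0]],[100,[10,60,170],[0,0,0]],[100,[20,120,200],[0,0,0]],[100,[30,180,200],[0,0,0]],[100,[45,240,200],[0,0,0]],[100,[60,300,200],[0,0,0]],[100,[70,360,200],[0,0,0]],[100,[76,412,200],[0,0,0]],[100,[76,412,200],[0,0,0]],[100,[76,412,200],[0,0,0]]]'
cat >> h.py <<'E'
def lids(c,T,zl=.046):
    "tin centres: fit the region's projection of a 56x46 cylinder to the region mask"
    from scipy.optimize import minimize
    out=[]
    th=np.linspace(0,2*np.pi,40)
    for r in regions_of(c,"tin0"):
        m=r["region"]
        if r["confidence"]<.4 or m.sum()<300: continue
        v,u=np.nonzero(m)
        p0=pix2z(c,u.mean(),v.mean(),.023,T)[:2]
        if abs(p0[0]-.55)>.3: continue
        def f(p):
            pts=[proj(c,(p[0]+.028*np.cos(t),p[1]+.028*np.sin(t),z),T) for t in th for z in (0,zl)]
            h=cv2.convexHull(np.array(np.float32(pts)))
            k=np.zeros(m.shape,np.uint8);cv2.fillConvexPoly(k,np.int32(np.round(h*16)),1,shift=4)
            return -(m&(k>0)).sum()/max(1,(m|(k>0)).sum())
        s=minimize(f,p0,method="Nelder-Mead",options=dict(initial_simplex=[p0,p0+[.01,0],p0+[0,.01]],xatol=2e-4,fatol=1e-3))
        out.append((np.round(s.x,4).tolist(),round(-s.fun,2),round(r["confidence"],2)))
    return out
E
python3 - <<'E'
from h import *
o=get_obs();print(o['ee_pos'],o['tcp_rot'])
c,T=wrist();print(lids(c,T),tins(c,T))
E
```

```text
time: 20.85
ee_pos: [0.6329, 0.1949, 0.2217]
tcp_rot: [-179.9, 0.2, 176.7]
wrist_force: [-1.4, -0.6, 0.4]
opening: 0.0854
[0.63287298 0.19493921 0.2216871 ] [-179.92090023    0.20381009  176.71188016]
[([0.6355, 0.1998], np.float64(0.96), 0.89), ([0.5903, 0.3416], np.float64(0.97), 0.86)] [([0.589, 0.34, -0.001], 0.97), ([0.634, 0.2, 0.0], 0.82), ([0.72, -0.052, -0.001], 0.6)]
```

```bash
python3 -m pendant '[[100,[2.5,5,-60],[0,0,0]],[100,[2.5,5,-120],[0,0,0]],[100,[2.5,5,-170],[0,0,0]],[100,[2.5,5,-195],[0,0,0]],[100,[2.5,5,-206],[0,0,0]],[100,[2.5,5,-206],[0,0,0]],[20,[2.5,5,-206],[0,0,0]],[20,[2.5,5,-206],[0,0,0]],[20,[2.5,5,-206],[0,0,0]],[20,[2.5,5,-206],[0,0,0]],[20,[2.5,5,-206],[0,0,0]],[20,[2.5,5,-206],[0,0,0]]]' 20
python3 -m pendant '[[20,[-20,-12,0],[0,0,0]],[20,[-40,-25,0],[0,0,0]],[20,[-57,-45,0],[0,0,0]],[20,[-58,-65,0],[0,0,0]],[20,[-59,-85,0],[0,0,0]],[20,[-60,-105,0],[0,0,0]],[20,[-60.5,-125,0],[0,0,0]],[20,[-62.5,-150,0],[0,0,0]],[20,[-63.5,-170,0],[0,0,0]],[20,[-65,-190,0],[0,0,0]],[20,[-66,-210,0],[0,0,0]],[20,[-67,-230,0],[0,0,0]],[20,[-68.5,-250,0],[0,0,0]],[20,[-69.5,-270,0],[0,0,0]],[20,[-71,-290,0],[0,0,0]],[20,[-71,-290,0],[0,0,0]]]' 20
```

```text
time: 22.5
ee_pos: [0.6364, 0.1987, 0.0177]
tcp_rot: [-180.0, 0.4, 176.6]
wrist_force: [-0.1, -1.4, 6.0]
opening: 0.0554
time: 24.5
ee_pos: [0.5653, -0.093, 0.0178]
tcp_rot: [-180.0, 0.4, 176.5]
wrist_force: [-0.1, -0.7, -0.9]
opening: 0.0551
```

```bash
python3 -m pendant '[[20,[-2.5,-20,0],[0,0,0]],[20,[-4,-45,0],[0,0,0]],[20,[-4,-45,0],[0,0,0]],[85,[-4,-45,0],[0,0,0]],[85,[-4,-45,0],[0,0,0]],[85,[-4,-45,0],[0,0,0]],[85,[-4,-45,50],[0,0,0]],[50,[-4,-45,80],[0,0,0]],[0,[-2,-20,80],[0,0,0]],[0,[-1,8,80],[0,0,0]],[0,[-1,8,80],[0,0,0]],[0,[-1,8,60],[0,0,0]],[0,[-1,8,30],[0,0,0]],[0,[-1,8,2],[0,0,0]],[0,[-1,8,2],[0,0,0]]]' 20
python3 -m pendant '[[0,[-0.5,-12,0],[0,0,0]],[0,[-1.5,-24,0],[0,0,0]],[0,[-2,-36,0],[0,0,0]],[0,[-3,-48,0],[0,0,0]],[0,[-3.5,-58,0],[0,0,0]],[0,[-4,-66,0],[0,0,0]],[0,[-4.5,-70,0],[0,0,0]],[0,[-4.5,-71,0],[0,0,0]]]'
```

```text
time: 26.38
ee_pos: [0.5628, -0.0852, 0.0177]
tcp_rot: [-180.0, 0.1, 176.5]
wrist_force: [-0.1, 0.8, 0.9]
opening: 0.0001
time: 27.38
ee_pos: [0.5581, -0.1563, 0.0176]
tcp_rot: [-180.0, 0.1, 176.4]
wrist_force: [0.0, 2.7, 1.7]
opening: 0.0002
```

```bash
python3 -m pendant '[[0,[-0.2,-2,0],[0,0,0]],[0,[-0.4,-4,0],[0,0,0]],[0,[-0.4,-5,0],[0,0,0]]]'
python3 - <<'E'
from h import *
c,T=wrist();print(lids(c,T),tins(c,T))
E
python3 -m pendant '[[0,[0,5,10],[0,0,0]],[50,[0,5,60],[0,0,0]],[100,[0,5,120],[0,0,0]],[100,[-10,60,170],[0,0,0]],[100,[-20,120,200],[0,0,0]],[100,[-30,180,200],[0,0,0]],[100,[-45,240,200],[0,0,0]],[100,[-60,300,200],[0,0,0]],[100,[-80,360,200],[0,0,0]],[100,[-100,400,200],[0,0,0]],[100,[-103,450,200],[0,0,0]],[100,[-103,450,200],[0,0,0]],[100,[-103,450,200],[0,0,0]]]'
python3 - <<'E'
from h import *
o=get_obs();print(o['ee_pos'],o['tcp_rot'],o['q'])
c,T=wrist();print(lids(c,T),tins(c,T))
c=camera("top");print(lids(c,np.array(c["cam_to_world"])));save(c,"top4.png",crop=(100,150,370,280),s=2.8)
E
```

```text
time: 27.75
ee_pos: [0.5578, -0.1611, 0.0176]
tcp_rot: [180.0, 0.1, 176.5]
wrist_force: [1.0, 6.2, 2.7]
opening: 0.0
[([0.5556, -0.2023], np.float64(0.65), 0.72), ([0.5562, -0.2656], np.float64(0.8), 0.71)] [([0.559, -0.203, 0.001], 0.93)]
time: 29.52
ee_pos: [0.4547, 0.2888, 0.218]
tcp_rot: [-180.0, 0.1, 176.5]
wrist_force: [0.4, -0.5, 0.5]
opening: 0.0855
[0.45467136 0.28878924 0.217964  ] [-1.79975339e+02  1.45154084e-01  1.76491193e+02] [32.47778401  3.03447825  6.53972454 93.40228473 -0.10524636 35.98652796]
[([0.5903, 0.3409], np.float64(0.93), 0.84), ([0.4564, 0.2952], np.float64(0.93), 0.64)] [([0.454, 0.296, 0.001], 0.84), ([0.589, 0.342, -0.003], 0.72)]
[]
```

View pics/top4.png

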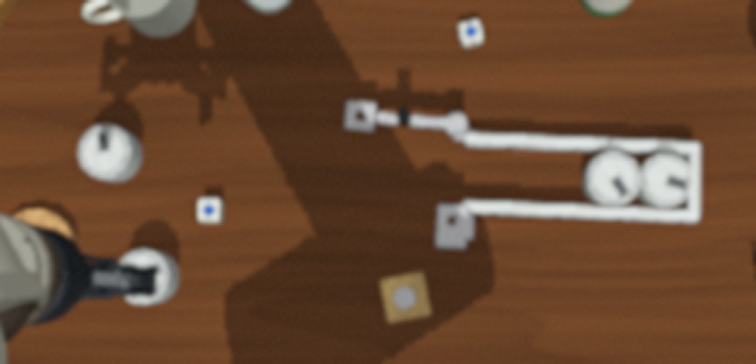

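```bash
python3 -m pendant '[[100,[1.5,7,-60],[0,0,0]],[100,[1.5,7,-120],[0,0,0]],[100,[1.5,7,-170],[0,0,0]],[100,[1.5,7,-195],[0,0,0]],[100,[1.5,7,-202],[0,0,0]],[100,[1.5,7,-202],[0,0,0]],[20,[1.5,7,-202],[0,0,0]],[20,[1.5,7,-202],[0,0,0]],[20,[1.5,7,-202],[0,0,0]],[20,[1.5,7,-202],[0,0,0]],[20,[1.5,7,-202],[0,0,0]],[20,[1.5,7,-202],[0,0,0]]]' 20
python3 -m pendant '[[20,[2,-25,0],[0,0,0]],[20,[4,-50,0],[0,0,0]],[20,[6,-75,0],[0,0,0]],[20,[12,-100,0],[0,0,0]],[20,[24,-125,0],[0,0,0]],[20,[42,-145,0],[0,0,0]],[20,[62,-165,0],[0,0,0]],[20,[84,-180,0],[0,0,0]],[20,[104,-197,0],[0,0,0]],[20,[118,-217,0],[0,0,0]],[20,[117,-240,0],[0,0,0]],[20,[115.5,-262,0],[0,0,0]],[20,[114,-285,0],[0,0,0]],[20,[113,-305,0],[0,0,0]],[20,[112,-325,0],[0,0,0]],[20,[110.5,-345,0],[0,0,0]],[20,[109.5,-365,0],[0,0,0]],[20,[108,-383,0],[0,0,0]],[20,[108,-383,0],[0,0,0]]]' 20
```

```text
time: 31.28
ee_pos: [0.4573, 0.2955, 0.0174]
tcp_rot: [179.9, 0.3, 176.4]
wrist_force: [0.0, -1.1, 5.7]
opening: 0.0554
time: 33.65
ee_pos: [0.5653, -0.0889, 0.0174]
tcp_rot: [179.9, 0.3, 176.3]
wrist_force: [-0.3, 0.2, -0.6]
opening: 0.0551
```

```bash
python3 -m pendant '[[85,[0,0,0],[0,0,0]],[85,[0,0,0],[0,0,0]],[85,[0,0,0],[0,0,0]],[85,[0,0,50],[0,0,0]],[50,[0,0,80],[0,0,0]],[0,[1,30,80],[0,0,0]],[0,[2,55,80],[0,0,0]],[0,[2,55,80],[0,0,0]],[0,[2,55,60],[0,0,0]],[0,[2,55,30],[0,0,0]],[0,[2,55,2],[0,0,0]],[0,[2,55,2],[0,0,0]]]' 20
python3 -m pendant '[[0,[-0.5,-12,0],[0,0,0]],[0,[-1.5,-24,0],[0,0,0]],[0,[-2,-36,0],[0,0,0]],[0,[-3,-48,0],[0,0,0]],[0,[-3.5,-58,0],[0,0,0]],[0,[-4,-65,0],[0,0,0]],[0,[-4.5,-69,0],[0,0,0]],[0,[-4.5,-70,0],[0,0,0]]]'
```

```text
time: 35.15
ee_pos: [0.5657, -0.0343, 0.0174]
tcp_rot: [179.9, 0.0, 176.3]
wrist_force: [-0.2, -0.2, 1.0]
opening: 0.0004
time: 36.15
ee_pos: [0.5611, -0.1044, 0.0173]
tcp_rot: [179.9, 0.0, 176.2]
wrist_force: [0.0, 1.9, 1.2]
opening: -0.0001
```

```bash
python3 -m pendant '[[0,[0,-2,0],[0,0,0]],[0,[0,-3,0],[0,0,0]],[0,[0,-3,0],[0,0,0]]]'
python3 -m pendant '[[0,[0,5,10],[0,0,0]],[50,[0,5,60],[0,0,0]],[100,[0,5,120],[0,0,0]],[100,[5,60,170],[0,0,0]],[100,[10,120,200],[0,0,0]],[100,[15,180,200],[0,0,0]],[100,[20,240,200],[0,0,0]],[100,[25,300,200],[0,0,0]],[100,[29,360,200],[0,0,0]],[100,[29,420,200],[0,0,0]],[100,[29,440,200],[0,0,0]],[100,[29,440,200],[0,0,0]],[100,[29,440,200],[0,0,0]]]'
python3 - <<'E'
from h import *
o=get_obs();print(o['ee_pos'],o['tcp_rot'],o['q'])
c,T=wrist();print(lids(c,T),tins(c,T))
c=camera("top");print(tins(c,0))
E
```

```text
time: 36.52
ee_pos: [0.5613, -0.1055, 0.0174]
tcp_rot: [179.7, 0.0, 176.4]
wrist_force: [0.0, 10.7, 2.7]
opening: -0.0002
time: 38.15
ee_pos: [0.5904, 0.3339, 0.2176]
tcp_rot: [179.8, 0.0, 176.3]
wrist_force: [-0.4, 0.2, 0.4]
opening: 0.0852
[0.59036081 0.33387476 0.21762658] [1.79772267e+02 3.95771850e-02 1.76336942e+02] [29.41894546 23.42135338 30.68862961 97.10980884  0.16921279 33.08215773]
[([0.5904, 0.3416], np.float64(0.95), 0.58)] [([0.589, 0.338, -0.001], 0.92)]
[([0.554, -0.254, 0.003], 0.83), ([0.559, -0.146, 0.004], 0.83), ([0.56, -0.203, -0.002], 0.74), ([0.59, 0.34, -0.002], 0.6)]
```

```bash
python3 -m pendant '[[100,[0,7,-60],[0,0,0]],[100,[0,7,-120],[0,0,0]],[100,[0,7,-170],[0,0,0]],[100,[0,7,-194],[0,0,0]],[100,[0,7,-201],[0,0,0]],[100,[0,7,-201],[0,0,0]],[20,[0,7,-201],[0,0,0]],[20,[0,7,-201],[0,0,0]],[20,[0,7,-201],[0,0,0]],[20,[0,7,-201],[0,0,0]],[20,[0,7,-201],[0,0,0]],[20,[0,7,-201],[0,0,0]]]' 20
python3 -m pendant '[[20,[-2,-26,0],[0,0,0]],[20,[-4,-51,0],[0,0,0]],[20,[-6,-76,0],[0,0,0]],[20,[-8,-101,0],[0,0,0]],[20,[-10,-126,0],[0,0,0]],[20,[-11,-151,0],[0,0,0]],[20,[-12,-176,0],[0,0,0]],[20,[-13,-201,0],[0,0,0]],[20,[-15,-226,0],[0,0,0]],[20,[-16.5,-251,0],[0,0,0]],[20,[-18,-276,0],[0,0,0]],[20,[-20,-301,0],[0,0,0]],[20,[-21.5,-326,0],[0,0,0]],[20,[-23,-351,0],[0,0,0]],[20,[-24,-373,0],[0,0,0]],[20,[-25,-393,0],[0,0,0]],[20,[-25,-393,0],[0,0,0]]]' 20
```

```text
time: 39.9
ee_pos: [0.5913, 0.341, 0.0186]
tcp_rot: [179.7, 0.2, 176.3]
wrist_force: [-0.6, -0.1, 6.4]
opening: 0.0552
time: 42.02
ee_pos: [0.5661, -0.0536, 0.0186]
tcp_rot: [179.7, 0.2, 176.2]
wrist_force: [0.7, -0.6, -0.7]
opening: 0.0555
```

```bash
python3 -m pendant '[[85,[0,0,0],[0,0,0]],[85,[0,0,0],[0,0,0]],[85,[0,0,0],[0,0,0]],[85,[0,0,50],[0,0,0]],[50,[0,0,80],[0,0,0]],[0,[1,30,80],[0,0,0]],[0,[3,54,80],[0,0,0]],[0,[3,54,80],[0,0,0]],[0,[3,54,60],[0,0,0]],[0,[3,54,30],[0,0,0]],[0,[3,54,1],[0,0,0]],[0,[3,54,1],[0,0,0]]]' 20
python3 -m pendant '[[0,[-0.5,-12,0],[0,0,0]],[0,[-1,-24,0],[0,0,0]],[0,[-2,-34,0],[0,0,0]],[0,[-2.5,-42,0],[0,0,0]],[0,[-3,-46,0],[0,0,0]],[0,[-3,-49,0],[0,0,0]],[0,[-3,-51,0],[0,0,0]],[0,[-3,-51,0],[0,0,0]]]'
```

```text
time: 43.52
ee_pos: [0.5674, -0.0, 0.0175]
tcp_rot: [179.7, -0.1, 176.2]
wrist_force: [0.7, -0.7, 0.0]
opening: 0.0001
time: 44.52
ee_pos: [0.5646, -0.0495, 0.0177]
tcp_rot: [179.5, -0.0, 176.2]
wrist_force: [0.5, 9.4, 3.3]
opening: -0.0001
```

```bash
python3 -m pendant '[[0,[0,6,5],[0,0,0]],[20,[0,6,60],[0,0,0]],[40,[0,10,120],[0,0,0]],[40,[20,50,180],[0,0,0]],[40,[40,66,200],[0,0,0]],[40,[40,66,200],[0,0,0]],[40,[40,66,200],[0,0,0]]]'
python3 - <<'E'
from h import *
o=get_obs();print(o['ee_pos'],o['tcp_rot'],o['q'])
c,T=wrist();save(c,"w5.png",s=1.5);print(lids(c,T))
for l in ["gate_knob","gate_hinge","fork_hole","pin","stand"]: print(l,tins(c,T,l))
E
```

```text
time: 45.4
ee_pos: [0.604, 0.0163, 0.2165]
tcp_rot: [179.6, -0.2, 176.2]
wrist_force: [-0.5, 0.2, -0.6]
opening: 0.0341
[0.60403673 0.01629783 0.21649835] [ 1.79558105e+02 -1.55396045e-01  1.76249136e+02] [ 1.33145948 12.45223516 16.82723325 94.49063635  0.45392356  5.08246429]
[([0.5592, -0.1459], np.float64(0.83), 0.94), ([0.562, -0.0904], np.float64(0.95), 0.89), ([0.5557, -0.2183], np.float64(0.81), 0.6)]
gate_knob [([0.62, 0.017, 0.078], 0.56)]
gate_hinge [([0.618, -0.036, -0.003], 0.79)]
fork_hole [([0.511, -0.031, 0.051], 0.66)]
pin []
stand []
```

View pics/w5.png

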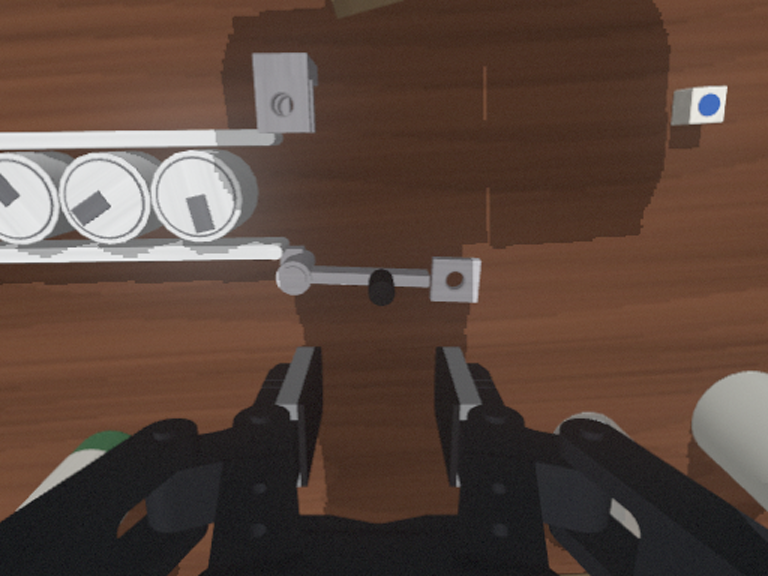

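The row of tins is tight against the stop, the gate knob is at (381,287), and the fork hole is at (283,104). I'll grip the knob and swing the gate closed.

```bash
python3 -m pendant '[[40,[17,1.5,-60],[0,0,0]],[40,[17,1.5,-120],[0,0,0]],[40,[17,1.5,-150],[0,0,0]],[40,[17,1.5,-159],[0,0,0]],[40,[17,1.5,-159],[0,0,0]],[0,[17,1.5,-159],[0,0,0]],[0,[17,1.5,-159],[0,0,0]],[0,[17,1.5,-159],[0,0,0]],[0,[17,1.5,-159],[0,0,0]],[0,[17,1.5,-159],[0,0,0]]]' 25
python3 -m pendant '[[0,[-5,0,0],[0,0,0]],[0,[-10,0,0],[0,0,0]],[0,[-21,-2,0],[0,0,0]],[0,[-31,-6.5,0],[0,0,0]],[0,[-40,-13,0],[0,0,0]],[0,[-47.5,-20.5,0],[0,0,0]],[0,[-53.5,-30,0],[0,0,0]],[0,[-57,-40,0],[0,0,0]],[0,[-59,-47,0],[0,0,0]],[0,[-59,-52,0],[0,0,0]],[0,[-59,-54,0],[0,0,0]],[0,[-59,-54,0],[0,0,0]]]'
```

```text
time: 47.0
ee_pos: [0.6223, 0.018, 0.0605]
tcp_rot: [179.5, 0.1, 176.2]
wrist_force: [0.9, 4.1, 7.7]
opening: 0.0148
time: 48.5
ee_pos: [0.56, -0.0338, 0.0603]
tcp_rot: [179.2, -0.3, 176.3]
wrist_force: [-12.5, 14.2, 6.0]
opening: 0.0145
```

```bash
python3 -m pendant '[[0,[0,0,0],[0,0,0]],[40,[0,0,0],[0,0,0]],[40,[0,0,0],[0,0,0]],[40,[0,0,0],[0,0,0]],[40,[0,0,40],[0,0,0]],[40,[0,0,90],[0,0,0]],[50,[-30,10,140],[0,0,0]],[50,[-60,20,170],[0,0,0]],[50,[-90,30,170],[0,0,0]],[50,[-90,30,170],[0,0,0]],[50,[-90,30,170],[0,0,0]]]'
python3 - <<'E'
from h import *
o=get_obs();print(o['ee_pos'],o['tcp_rot'],o['q'])
c,T=wrist();save(c,"w6.png",s=1.5)
for l in ["gate_knob","gate_hinge","fork_hole","pin","stand"]: print(l,tins(c,T,l))
E
```

```text
time: 49.88
ee_pos: [0.4704, -0.004, 0.2301]
tcp_rot: [179.2, -0.2, 176.3]
wrist_force: [-0.2, -0.1, -0.0]
opening: 0.0425
[ 0.47044912 -0.00401391  0.23010385] [179.24081189  -0.23669412 176.28858295] [-0.95509755 -5.69721368 -0.67807057 95.21905341  0.76969194  2.75654488]
gate_knob [([0.56, -0.036, 0.078], 0.86)]
gate_hinge [([0.619, -0.039, -0.003], 0.67)]
fork_hole [([0.509, -0.029, 0.052], 0.77)]
pin [([0.433, 0.02, 0.004], 0.84)]
stand [([0.434, 0.018, -0.004], 0.88), ([0.612, -0.038, -0.005], 0.31)]
```

View pics/w6.png

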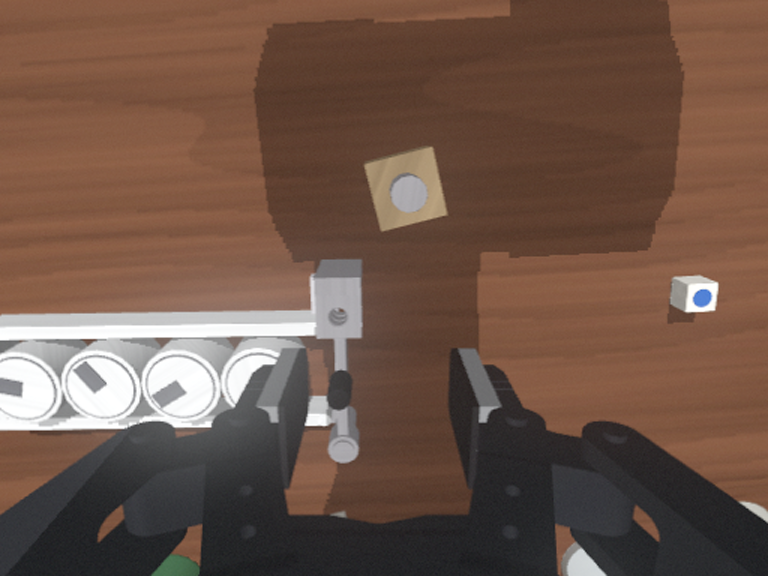

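The gate is closed (lug under the fork at (339,316)) and the pin head is at (409,193). Now to measure the pin and the hole from the same view.

Run:
```python
from h import *
o=get_obs()
c,T=wrist()
for n,u,v,z in [("fork",338.5,315.5,.054),("post",344,451,.052),("pin",409,193,.073)]:
    print(n,np.round(pix2z(c,u/1.5,v/1.5,z,T),4))
g=cv2.cvtColor(c["img"],cv2.COLOR_RGB2GRAY)
for r in regions_of(c,"pin")[:1]:
    v,u=np.nonzero(r["region"]);print(u.mean()*1.5,v.mean()*1.5,(u.max()-u.min())*1.5,(v.max()-v.min())*1.5,r["confidence"])
A=R.from_euler("xyz",o["tcp_rot"],degrees=True)
print((R.from_euler("xyz",[180,0,176.5],degrees=True)*A.inv()).as_rotvec(degrees=True))
save(c,"w6z.png",crop=(200,90,310,310),s=2.7)
```

```text
fork [ 0.5116 -0.0305  0.054 ]
post [ 0.6149 -0.0357  0.052 ]
pin [0.433  0.0185 0.073 ]
407.1804733727811 192.3639053254438 37.5 37.5 0.91
[-0.78065002 -0.25327796  0.22590417]
```

View pics/w6z.png

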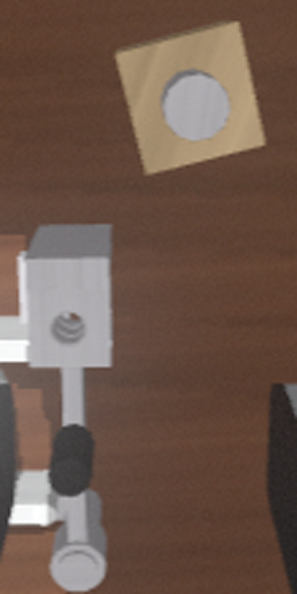

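```bash
python3 -m pendant '[[50,[-36.5,22.5,-50],[-0.8,-0.25,0.2]],[50,[-36.5,22.5,-110],[-0.8,-0.25,0.2]],[50,[-36.5,22.5,-150],[-0.8,-0.25,0.2]],[50,[-36.5,22.5,-170],[-0.8,-0.25,0.2]],[50,[-36.5,22.5,-181],[-0.8,-0.25,0.2]],[50,[-36.5,22.5,-181],[-0.8,-0.25,0.2]],[0,[-36.5,22.5,-181],[-0.8,-0.25,0.2]],[0,[-36.5,22.5,-181],[-0.8,-0.25,0.2]],[0,[-36.5,22.5,-181],[-0.8,-0.25,0.2]],[0,[-36.5,22.5,-181],[-0.8,-0.25,0.2]],[0,[-36.5,22.5,-181],[-0.8,-0.25,0.2]]]' 40
python3 -c "
from h import *
o=get_obs();print(o['ee_pos'],o['tcp_rot'],o['wrist_force'])"
```

```text
time: 51.65
ee_pos: [0.4344, 0.0186, 0.0502]
tcp_rot: [-180.0, 0.1, 176.5]
wrist_force: [-1.6, -1.5, 6.2]
opening: 0.0207
[0.43442769 0.01855229 0.05015131] [-1.79992403e+02  1.26094433e-01  1.76473144e+02] [-1.6406185  -1.47685666  6.23711136]
```

```bash
python3 -m pendant '[[0,[0,0,20],[0,0,0]],[0,[0,0,50],[0,0,0]],[0,[0,0,75],[0,0,0]],[0,[25,-15,80],[0,0,0]],[0,[50,-30,80],[0,0,0]],[0,[70,-43,80],[0,0,0]],[0,[78.6,-48.6,80],[0,0,0]],[0,[78.6,-48.6,75],[0,0,0]],[0,[78.6,-48.6,65],[0,0,0]],[0,[78.6,-48.6,60],[0,0,0]],[0,[78.6,-48.6,60],[0,0,0]]]' 40
python3 - <<'E'
from h import *
o=get_obs();print(o['ee_pos'],o['tcp_rot'],o['wrist_force'],o["torque"],o["opening"])
c,T=wrist();save(c,"w7.png",s=1.5)
c=camera("scene");save(c,"s7.png",crop=(220,150,320,230),s=6)
E
```

```text
time: 53.02
ee_pos: [0.5124, -0.0297, 0.1096]
tcp_rot: [-180.0, 0.1, 176.5]
wrist_force: [-0.4, 0.1, -0.8]
opening: 0.0207
[ 0.51241874 -0.02973427  0.10962638] [-1.79993136e+02  7.69596036e-02  1.76498603e+02] [-0.40787408  0.09969434 -0.82823969] [ 0.0358997  -0.10914818 -0.00691807] 0.020703664480347606
```

View pics/w7.png

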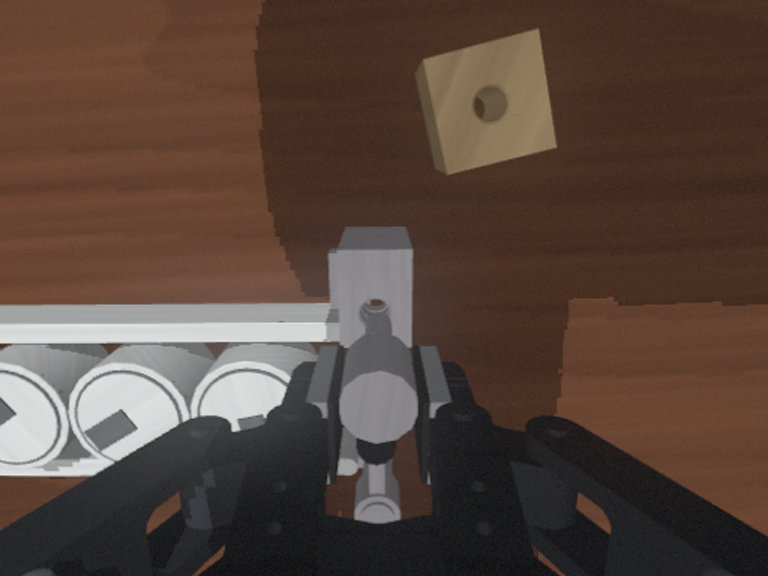

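View pics/s7.png

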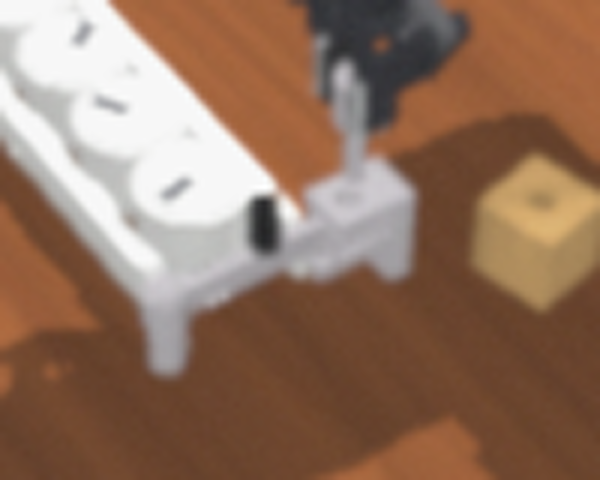

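The pin hangs upright over the fork hole (hole (375,308), tip about (376,320)). I'll start inserting slowly.

```bash
python3 -m pendant '[[0,[0.4,-0.3,-4],[0,0,0]],[0,[0.4,-0.3,-8],[0,0,0]],[0,[0.4,-0.3,-11],[0,0,0]],[0,[0.4,-0.3,-14],[0,0,0]],[0,[0.4,-0.3,-16],[0,0,0]],[0,[0.4,-0.3,-16],[0,0,0]]]' 40
python3 - <<'E'
from h import *
o=get_obs();print(o['ee_pos'],o['tcp_rot'],o['wrist_force'],o["torque"])
c,T=wrist()
x,y,z=o["ee_pos"]
for p in [(x,y,z-.0452),(x,y,.054),(x,y,z-.0452+.068)]: print(np.array(proj(c,p,T))*1.5)
save(c,"w8.png",crop=(190,140,310,320),s=3.3)
E
```

```text
time: 53.88
ee_pos: [0.5132, -0.0302, 0.0942]
tcp_rot: [-180.0, 0.1, 176.5]
wrist_force: [0.1, -1.1, -0.4]
opening: 0.0206
[ 0.51324076 -0.0302016   0.09417667] [-1.79988744e+02  1.26437863e-01  1.76488458e+02] [ 0.13520925 -1.12905363 -0.41209906] [-0.02764043  0.0305197   0.00687954]
[378.17530011 320.83059918]
[378.17472851 325.41501438]
[378.16396925 411.02255948]
```

View pics/w8.png

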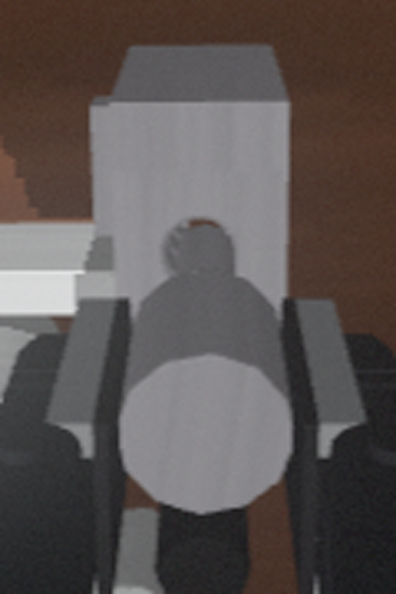

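```bash
python3 -m pendant '[[0,[-0.2,-0.7,0],[0,0,0]],[0,[-0.2,-0.7,-4],[0,0,0]],[0,[-0.2,-0.7,-8],[0,0,0]],[0,[-0.2,-0.7,-11],[0,0,0]],[0,[-0.2,-0.7,-14],[0,0,0]],[0,[-0.2,-0.7,-14],[0,0,0]]]' 40
```

```text
time: 54.68
ee_pos: [0.513, -0.0309, 0.08]
tcp_rot: [-180.0, 0.1, 176.5]
wrist_force: [0.5, -0.0, -0.7]
opening: 0.0205
```

```bash
python3 -m pendant '[[0,[0,0,-4],[0,0,0]],[0,[0,0,-8],[0,0,0]],[0,[0,0,-12],[0,0,0]],[0,[0,0,-16],[0,0,0]],[0,[0,0,-19],[0,0,0]],[0,[0,0,-20],[0,0,0]],[0,[0,0,-21],[0,0,0]],[0,[0,0,-21],[0,0,0]]]' 40
```

```text
time: 55.68
ee_pos: [0.5131, -0.0309, 0.0592]
tcp_rot: [-180.0, 0.1, 176.5]
wrist_force: [-0.5, -0.7, 0.6]
opening: 0.0208
```

```bash
python3 -m pendant '[[0,[0,0,-0.7],[0,0,0]],[0,[0,0,-1.5],[0,0,0]],[0,[0,0,-2],[0,0,0]],[0,[0,0,-2],[0,0,0]]]' 40
python3 -m pendant '[[0,[0,0,0],[0,0,0]],[30,[0,0,0],[0,0,0]],[30,[0,0,0],[0,0,0]],[30,[0,0,0],[0,0,0]],[30,[0,0,50],[0,0,0]],[30,[0,0,100],[0,0,0]],[0,[0,0,120],[0,0,0]],[0,[0,0,120],[0,0,0]],[0,[0,0,120],[0,0,0]],[0,[0,0,120],[0,0,0]],[0,[0,0,120],[0,0,0]],[0,[0,0,120],[0,0,0]]]' 20
```

```text
time: 56.18
ee_pos: [0.5132, -0.0309, 0.0591]
tcp_rot: [-180.0, 0.2, 176.5]
wrist_force: [-6.9, 0.1, 15.8]
opening: 0.0206
time: 57.68
ee_pos: [0.513, -0.0309, 0.1787]
tcp_rot: [-180.0, 0.2, 176.5]
wrist_force: [0.1, 0.3, -0.5]
opening: 0.0002
```

```bash
python3 -m pendant '[[0,[-30,0,50],[0,0,0]],[0,[-60,0,60],[0,0,0]],[0,[-60,0,60],[0,0,0]],[0,[-60,0,60],[0,0,0]]]'
python3 - <<'E'
from h import *
for n in ["scene","top"]:
    c=camera(n)
    for l in ["pin","tin0","gate_knob","chalk_a","stand","tumbler","mug","coasters","remote","bowl","bottle"]: print(l,tins(c,0,l))
    if n=="scene": save(c,"s9.png",crop=(190,120,330,220),s=5.5)
c,T=wrist();save(c,"w9.png",s=1.5)
E
```

```text
time: 58.18
ee_pos: [0.4534, -0.0309, 0.2382]
tcp_rot: [-180.0, 0.2, 176.5]
wrist_force: [-0.1, -0.8, -0.3]
opening: 0.0003
pin [([0.511, -0.033, 0.017], 0.41)]
tin0 [([0.556, -0.196, 0.0], 0.83), ([0.561, -0.094, 0.006], 0.78), ([0.561, -0.143, -0.0], 0.73), ([0.43, 0.019, 0.001], 0.67), ([0.553, -0.26, -0.001], 0.63)]
gate_knob [([0.557, -0.035, 0.076], 0.52)]
chalk_a [([0.721, -0.055, 0.004], 0.68), ([0.527, 0.226, 0.004], 0.42)]
stand [([0.431, 0.019, 0.002], 0.89)]
tumbler [([0.783, 0.174, 0.001], 0.96), ([0.526, 0.228, 0.006], 0.22)]
mug [([0.768, 0.299, 0.0], 0.63)]
coasters [([0.484, 0.427, -0.001], 0.57)]
remote [([0.465, -0.432, -0.0], 0.57), ([0.693, -0.429, -0.001], 0.45)]
bowl [([0.695, -0.428, -0.001], 0.79), ([0.72, -0.053, 0.001], 0.18)]
bottle [([0.772, -0.207, 0.002], 0.67)]
pin [([0.558, -0.034, 0.077], 0.2)]
tin0 [([0.562, -0.203, 0.001], 0.83), ([0.55, -0.256, 0.006], 0.65), ([0.56, -0.09, 0.002], 0.61), ([0.56, -0.147, 0.004], 0.6)]
gate_knob [([0.56, -0.037, 0.076], 0.44)]
chalk_a [([0.72, -0.058, 0.001], 0.52), ([0.528, 0.234, -0.002], 0.39)]
stand []
tumbler [([0.781, 0.17, -0.0], 0.77)]
mug [([0.766, 0.298, 0.003], 0.81)]
coasters [([0.484, 0.423, -0.001], 0.55)]
remote [([0.457, -0.436, 0.001], 0.61), ([0.612, -0.038, 0.001], 0.55)]
bowl [([0.694, -0.427, -0.0], 0.95)]
bottle [([0.77, -0.21, 0.001], 0.82), ([0.764, 0.301, 0.003], 0.25)]
```

View pics/s9.png

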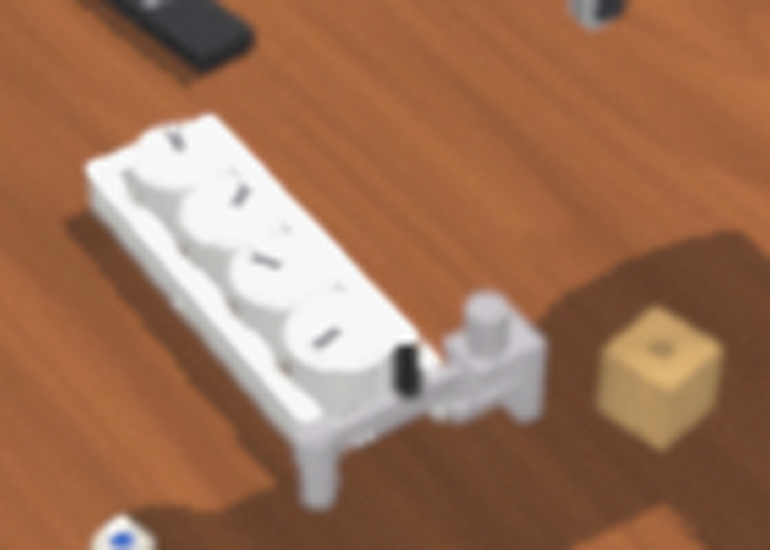

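View pics/w9.png

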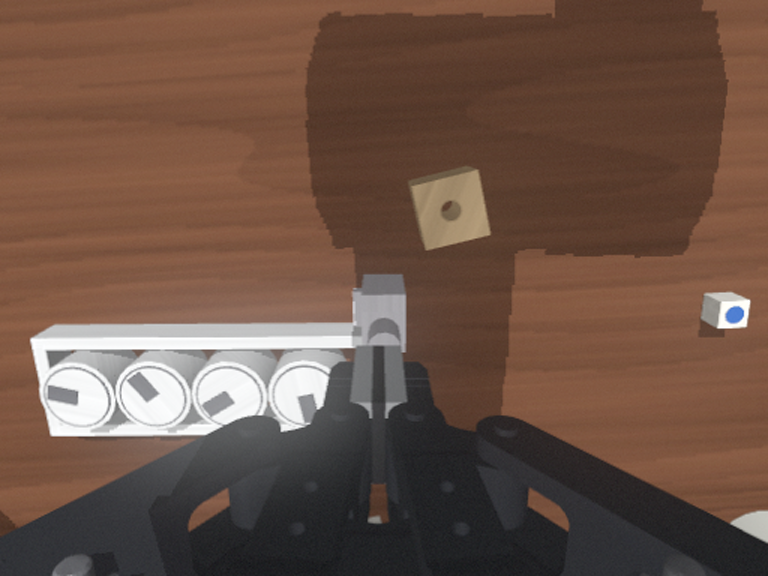

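The head sits on the fork and all four tins are packed. A light press on the head will confirm it is fully home (top should be at z = 82 mm).

```bash
python3 -m pendant '[[0,[60,0,0],[0,0,0]],[0,[60,0,-50],[0,0,0]],[0,[60,0,-100],[0,0,0]],[0,[60,0,-140],[0,0,0]],[0,[60,0,-152],[0,0,0]],[0,[60,0,-155],[0,0,0]],[0,[60,0,-157],[0,0,0]],[0,[60,0,-157],[0,0,0]]]'
python3 -m pendant '[[0,[0,0,30],[0,0,0]],[0,[0,0,90],[0,0,0]],[0,[-50,0,150],[0,0,0]],[0,[-100,0,170],[0,0,0]],[0,[-100,0,170],[0,0,0]],[0,[-100,0,170],[0,0,0]]]'
python3 - <<'E'
from h import *
c,T=wrist();print(lids(c,T))
for l in ["pin","gate_knob","fork_hole"]: print(l,tins(c,T,l))
save(c,"w10.png",crop=(180,150,330,384),s=2.5)
E
```

```text
time: 60.42
ee_pos: [0.5137, -0.0309, 0.083]
tcp_rot: [-180.0, 0.3, 176.5]
wrist_force: [-0.0, 0.1, -0.6]
opening: 0.0001
time: 61.18
ee_pos: [0.4141, -0.031, 0.2537]
tcp_rot: [-180.0, 0.4, 176.5]
wrist_force: [0.6, -0.1, 0.0]
opening: -0.0
[([0.5531, -0.259], np.float64(0.75), 0.95), ([0.5668, -0.0982], np.float64(0.27), 0.71), ([0.5548, -0.2034], np.float64(0.71), 0.6)]
pin []
gate_knob []
fork_hole [([0.511, -0.033, 0.053], 0.64)]
```

View pics/w10.png

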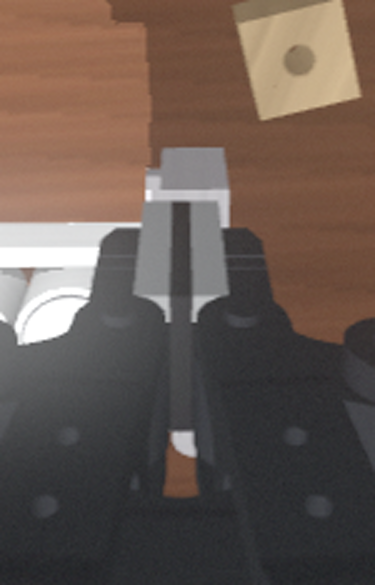

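The fingers reached z = 83 mm over the head without contact. The head is therefore no higher than its seated 82 mm, give or take about 1 mm. Handing in.

```bash
python3 -c "
from workcell import *
print(job_done())"
```

```text
the job is handed in; nothing more can be done
None
```

I handed the job in at about 61 s: all four tins are packed in the lane, the gate is closed and the pin is home in the fork.

**What I did**
- **Gate:** I swung it open to about 1.6 rad by its knob.
- **Tins:** I took each one in turn, gripped it, slid it upright along the counter through the mouth, and let go. I then pushed it home with shut fingers. Each push ended in firm contact (4 to 11 N) within about 1 mm of where a packed tin should be.
- **Closing:** I swung the gate onto its stop, which I felt at about 14 N. I took the pin from the stand and lowered it through the fork and the lug.

**Last checks**
- **Pin:** It seated at 15.8 N with the gripper at the height expected for fully home. After release, the shut fingers came down to 83 mm over the head without touching it. Its seated top is at 82 mm, so it had not lifted.
- **Tins and gate:** The scene and top cameras showed four tins about 56 mm apart against the stop, the gate closed and the pin head on the fork.
- **Other things:** All were within a few millimetres of where they started, which is as fine as the cameras can tell.

**What went wrong or stayed unconfirmed**
- **First gate swing:** Joint 6 sat at its 180° limit, so the arm fell short. My over-correction pulled the knob with about 39 N. I switched to the other half-turn for the rest.
- **Final picture:** The fingers hid the pin in the last wrist view, so that picture confirms nothing about it.

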